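Clamp a carton in the taping station with the loose T-handle

ROBOT

A 6-joint arm with a two-finger parallel gripper is mounted at the origin on the work surface. World frame = base frame: x ahead of the robot, y to its left, z up, the work surface at z = 0. Lengths are in mm, angles in rad, forces in N, time in s.
With the tool pointing down it reaches from about 300 to 750 mm from the base axis. Payload 8.5 kg.
Tool frame: the origin (TCP) lies between the finger pads; the fingertips stand 17 mm ahead of it and the grasp point (between the pads) lies 2 mm behind it; z points along the fingers, x is the direction in which the jaws open and shut, and the axes are right-handed (so a half turn about z gives the same grasp; the last joint's range is limited). The gripper opens to 88 mm and grips with 3 to 60 N. Pads are 18 mm wide; open, the fingers measure 123 mm over their backs; the gripper's body (75 mm by 187 mm) begins 45 mm behind the grasp point.
Start: joints at [-1.563, 0.381, 1.297, -0, 1.464, -0.215], TCP at [121.524, -536.388, 255.748] pointing down, gripper open.
Joint ranges: [-3.11, 3.11], [-0.89, 2.33], [0.22, 2.48], [-1.42, 4.56], [0.17, 2.85], [-2.88, 2.88]. Speed limits (rad/s): [2.39, 2.39, 3.14, 3.14, 3.14, 3.14].

INTERFACE

Orientations are given as a unit quaternion [w, x, y, z].
In Python, from station import get_state, optics, ctrl gives the robot as it stands. The module is installed in compiled form; this text tells all that it offers.
- The arm moves only by the shell command python3 -m pendant 'ROWS'. ROWS is a JSON object of lists of equal length, an entry for each row: "gripper": the closure in counts, from 0 (fully open) to 255 (shut); "linear": the shift along the tool's x, y, z in mm, a list of three; "roll": the turn about the tool's z in degrees. In form: {"gripper": [gripper, ...], "linear": [[tx, ty, tz], ...], "roll": [roll, ...]}. A call has 1 to 5 rows; each row is the pose to reach, as a shift and turn from the pose commanded when the call began, along the tool's axes at that moment; what a row does not reach only later rows make up. A row lasts 1/10 s, in which the tool goes at most 50 mm and 8.59 degrees, less where a joint would pass 70% of its speed; a pose out of reach is approached as far as the arm can. A call with a gripper value outside its range is refused whole. The fingers move at their own pace and stop on an object; the grip force is fixed at half the most. Time passes only in rows, so rows that repeat a pose let the fingers close. It gives the time, the measured TCP pose, the force and the opening at its end, in the units of the state.
- get_state(): the state, without advancing time (a new reading comes with each control period).
- optics.capture(name): name is "scene" or "top" or "wrist"; returns a dict with "frame" (420x560x3 uint8, blue, green, red), "camera_matrix" (3x3 intrinsics, pixels), "distortion" ([k1, k2, p1, p2, k3] as OpenCV has them; the pictures are not rectified), "T" (4x4, takes a point from camera to world coordinates); the wrist camera has in their place "T_tool_cam" (4x4, takes a point from camera to tool coordinates, whose origin is the TCP and whose axes are the tool frame's). Camera axes: x right, y up, looking along -z (the intrinsics and any distortion apply to the point x, -y, -z); pixel columns grow to the right and rows downward; lengths in mm; the calibration is good to about 2 mm. A picture is of the moment at which its call begins: read the wrist's pose just before it. There is no depth.
- ctrl.job_done(): hands the job in, once; it reports no verdict.
The state is a dict: "time": time; "joint_positions": joint angles; "joint_velocities": joint speeds; "joint_efforts": joint torques, N m; "eef_pos": TCP position; "ee_rot": TCP orientation; "ft_force": force on the tool from outside, world axes, zero at the start; "ft_torque": the same for the moment, N m; "finger_gap": finger opening in mm.
Only numpy, scipy, OpenCV 4.12 (cv2) and the standard library are available. Lean on these libraries where they do the work, as an engineer would, in place of code of your own. Each camera call takes 0.05 s, during which the arm holds its last target. There are 200 camera calls.

TASK

Push the carton along the rollers until it is fully home against the stop at the end of the track, then fit the loose T-handle onto the square end of the clamp shaft so that its hub sits down flush on the collar. With the handle, turn the shaft clockwise (seen from above) as far as its stop so that the cam nips the carton against the sprung plate, and leave the handle on the shaft. Do not disturb the other things on the bench.

Things in the scene. Friction and masses are not known exactly. Their poses are not given: they have to be found in the camera images.
- track: Fixed roller track on the bench, 415 long, 145 wide, rails 62 high. Origin on the bench under the middle of the clamping bay; y runs along the track away from the end stop, x across it to the sprung plate (its face at x = +60), z up. Grey rollers, tops 55 above the bench, 24 diameter, 40 apart, turn freely from y = -55 to 305.
- stop_face (a point): Middle of the end stop's face that the carton must meet: an upright steel plate across the -y end of the track, 75 from the track's origin, 115 above the bench at its top. Axes as the track's; this point is 85 above the bench.
- guide_mid (a point): Point midway between the two white guide bars that keep the carton straight, 192 up the track from the track's origin, 84 above the bench. The bars are 18 high, run from y = 90 to 325 in the track's frame, inner faces 58 and 59 to either side, flared beyond y = 295. Axes as the track's.
- carton: Closed plain cardboard carton on the rollers, 110 (x, across) by 150 (y, along the track) by 90 high, 0.3 to 0.65 kg. Origin at the centre of its underside. Starts at y = 120 to 190 in the track's frame; touching the end stop its origin is at y = 0 there. Too big to grasp; rolls easily (under 3 N).
- handle: Loose dark steel T-handle, 58 high, 0.25 kg, standing on its hub. Origin at the centre of the hub's underside (mouth of the bore); z up, x along the bar. Hub 36 square, z = 0 to 30, with a 20 square bore, 28 deep, open below; hub and bore sides parallel to the bar. Cross-bar 90 long (x), 18 thick (y), z = 34 to 58, on a round neck 18 thick.
- shaft_seat (a point): On the clamp shaft's axis, at the top face of its round collar (44 diameter), 124 above the bench, 88 to the -x side of the track's origin. x, y parallel to the sides of the square end, turning with it; z up. Square end 18 by 18, rises 26 above the collar, last 4 tapered to 12. Handle fits in any quarter-turn; fully home, hub on collar, its origin lies at this point.
- cam_mid (a point): Centre of the round rubber-tyred cam on the clamp shaft, under the collar: 56 diameter, 20 off the shaft's axis, 85 to 110 above the bench. It swings towards the carton as the shaft is turned clockwise and pushes it against the sprung plate.
- clamp_shaft (a joint): Turn of the clamp shaft in rad, growing clockwise seen from above: 0 fully open, 1.134 at its stop (clamped). Starts between 0 and 0.3; stiff, stays where it is left (0.12 N m; up to about 0.4 N m when clamping). The handle has about 7 degrees of play either way on the square.
- pressure_plate (a joint): How far the sprung steel plate on the far side of the bay is pushed back, in m: 0 at rest, about 0.004 with a carton clamped, 0.010 at most; 2 N at rest plus 1 N per mm.
- tape_gun: Bystander: hand tape dispenser, about 240 long and 52 high, lying on the bench.
- tape_roll: Bystander: roll of brown tape, 100 diameter, 48 high, lying flat.
- knife: Bystander: grey carton knife, about 120 long, 14 high.
- marker: Bystander: marker pen, 135 long, 17 thick.
- packet_a: Bystander: white packet, 58 by 85 by 190 high, standing on the bench scale.
- packet_b: Bystander: white packet, 58 by 85 by 190 high, standing on the bench.
- packet_c: Bystander: white packet lying on the bench, 190 long, 58 high.
Things that resemble listed ones, but are neither listed nor needed, are in the scene too. Several things have the shape of the carton; the one meant has the colours described above.

How it is judged (in metres and radians):
On the way:
1. the carton is home against the end stop and the handle sits fully down on the shaft, with the clamp not yet turned (y of carton in the frame of track below 0.006 m and horizontal distance between handle and shaft_seat below 0.004 m and z of handle in the frame of shaft_seat below 0.004 m and angle between handle's own z axis and vertical below 0.08 rad and value of joint clamp_shaft below 0.6 rad), for 0.2 s.
At the end, for the whole second after the job is handed in: The carton is within 6 mm of the end stop and nipped by the cam, with the sprung plate pushed back more than 2 mm and the clamp shaft turned past 1.0 rad (its stop is at 1.134); the handle is upright on the shaft, within 4 mm of the collar in height and of the axis; carton and handle are at rest (y of carton in the frame of track below 0.006 m and horizontal distance between handle and shaft_seat below 0.004 m and z of handle in the frame of shaft_seat below 0.004 m and angle between handle's own z axis and vertical below 0.08 rad and value of joint clamp_shaft above 1 rad and value of joint pressure_plate above 0.002 m and linear speed of each of carton, handle below 0.02 m/s); the robot touches nothing.
It fails at once if a bystander (tape gun, tape roll, knife, marker or packet) is moved by more than 30 mm (distance of any of tape_gun, tape_roll, knife, marker, packet_a, packet_b, packet_c from where it was at the start of the episode above 0.03 m).
It also fails if it takes over 61 s, if anything falls off the work surface, if the arm or the gripper's body presses on something with over 40 N, if the wrist force passes 120 N, or if a joint passes its speed limit or range.

## Working session

There is one attempt and no reset: what is moved stays moved. The work goes in short steps, Python scripts to look and compute and a shell command to move; the robot and the scene stay as the last step left them, time stands still between calls to the robot, and variables do not carry over. Pictures are saved under pics/ and viewed, about 8 in all and at most 12, crops included, and the job is handed in when it is done.

```bash
mkdir -p pics; cat > h.py <<'E'
import numpy as np, cv2, pickle
from station import get_state, optics, ctrl
from scipy.spatial.transform import Rotation as R
def q2R(q): return R.from_quat([q[1],q[2],q[3],q[0]]).as_matrix()
def cap(name,fn):
    s=get_state(); c=optics.capture(name)
    if name=='wrist':
        T=np.eye(4);T[:3,:3]=q2R(s['ee_rot']);T[:3,3]=s['eef_pos'];c['T']=T@np.array(c['T_tool_cam'])
    c={k:np.array(v) if k!='frame' else v for k,v in c.items()}
    cv2.imwrite('pics/'+fn+'.png',c['frame']);pickle.dump(c,open('pics/'+fn+'.pkl','wb'));return c
def load(fn): return pickle.load(open('pics/'+fn+'.pkl','rb'))
def ray(c,uv):
    p=cv2.undistortPoints(np.array(uv,float).reshape(-1,1,2),c['camera_matrix'],c['distortion'])[:,0]
    d=np.c_[p[:,0],-p[:,1],-np.ones(len(p))]@c['T'][:3,:3].T
    return c['T'][:3,3],d
def onz(c,uv,z):
    o,d=ray(c,uv); return o+d*((z-o[2])/d[:,2])[:,None]
def proj(c,P):
    P=np.array(P,float).reshape(-1,3);q=(P-c['T'][:3,3])@c['T'][:3,:3]
    return cv2.projectPoints(q*[1,-1,-1],np.zeros(3),np.zeros(3),c['camera_matrix'],c['distortion'])[0][:,0]
E
python3 - <<'E'
from h import *
np.set_printoptions(precision=2,suppress=True)
s=get_state();print(s)
for n in('scene','top'):
    c=cap(n,n+'0');print(n,c['T'],c['camera_matrix'][0])
E
```

```text
{'time': 0.0, 'joint_positions': array([-1.56,  0.38,  1.3 , -0.  ,  1.46, -0.22]), 'joint_velocities': array([-0., -0.,  0.,  0.,  0.,  0.]), 'joint_efforts': array([  0.  , -43.79, -22.46,   0.07,   0.04,  -0.  ]), 'eef_pos': array([ 121.53, -536.15,  255.14]), 'ee_rot': array([-0.  ,  0.78, -0.62, -0.  ]), 'ft_force': array([0.24, 0.26, 0.26]), 'ft_torque': array([-0.07,  0.01, -0.  ]), 'finger_gap': 88.11111540059815}
scene [[  -0.5    -0.69    0.52 1195.1 ]
 [   0.86   -0.41    0.3   284.03]
 [   0.      0.6     0.8  1209.44]
 [   0.      0.      0.      1.  ]] [485.31   0.   280.95]
top [[  -0.07    0.98   -0.21  144.42]
 [  -1.     -0.07    0.02 -112.02]
 [   0.01    0.21    0.98 1857.82]
 [   0.      0.      0.      1.  ]] [532.04   0.   273.78]
```

View pics/top0.png

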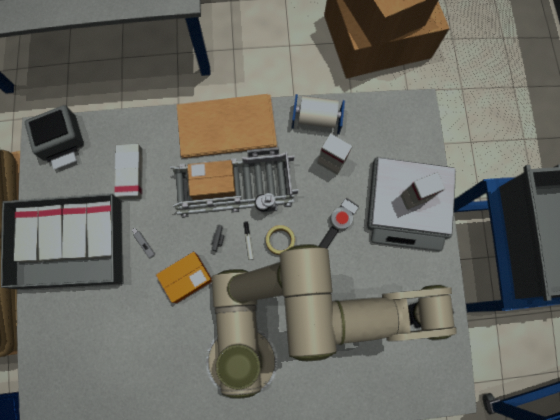

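View pics/scene0.png

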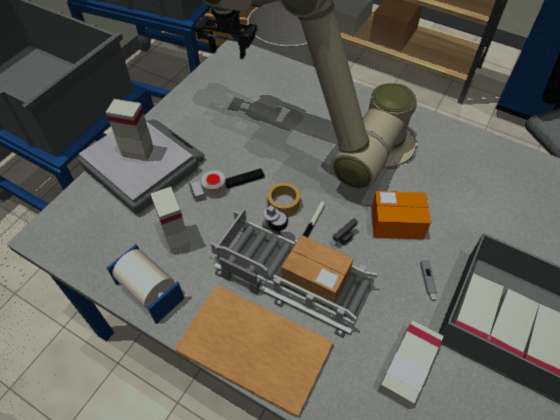

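The top view shows the track at (172-298, 150-215), with the carton at (212,178) and the clamp shaft at (265,200). The end stop is on the right (world -y). Carton lookalikes are the orange box at (184,278), the flat brown board at (227,125) and the floor boxes at (385,30). The plain cardboard box on the rollers is the one meant. Handle candidates are the dark thing at (218,238), the marker at (249,240) and the tape gun at (335,230). I'll check these in one crop.

```bash
python3 - <<'E'
from h import *
a=load('top0')['frame'][140:260,165:305];b=load('scene0')['frame'][190:330,200:400]
a=cv2.resize(a,(560,480)[:2],interpolation=cv2.INTER_CUBIC)
b=cv2.resize(b,(0,0),fx=4,fy=4,interpolation=cv2.INTER_CUBIC)
cv2.imwrite('pics/cropa.png',a);cv2.imwrite('pics/cropb.png',b)
c=load('top0')
print(onz(c,[[218,238]],40),onz(c,[[265,200]],150),onz(c,[[212,178]],145))
E
```

```text
[[422.06366733  52.19018302  40.        ]] [[ 520.54677308 -118.36955014  150.        ]] [[608.84635968  52.78986038 145.        ]]
```

View pics/cropa.png

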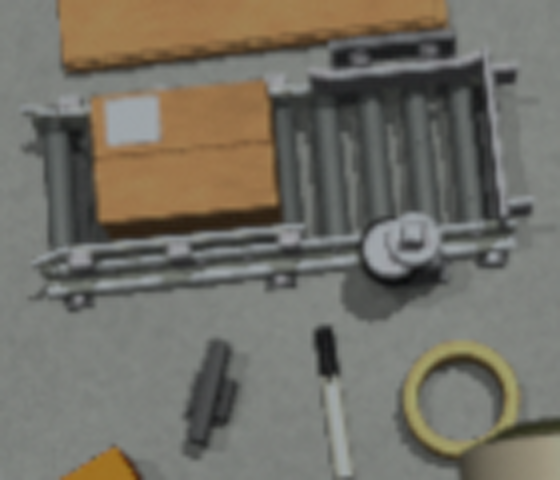

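View pics/cropb.png

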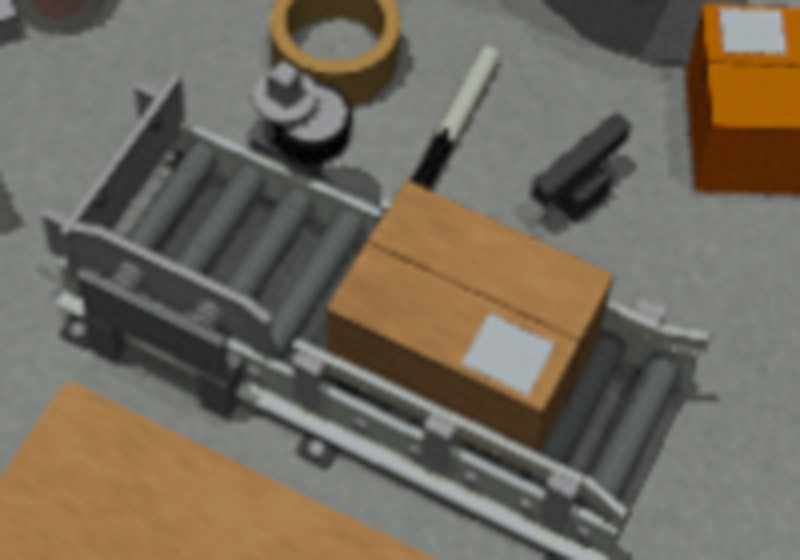

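The crops confirm the choice. The handle is the dark T standing at (218,238) in top, with its bar roughly along world x. The shaft's square end is at about (268,198). I'll bring the wrist camera over the area next.

```bash
python3 -m pendant '{"gripper":[0,0,0,0,0],"linear":[[-48,-42,-10],[-96,-84,-20],[-144,-126,-30],[-192,-168,-40],[-230,-200,-45]],"roll":[0,0,0,0,0]}'; python3 -m pendant '{"gripper":[0,0,0,0,0],"linear":[[-35,-30,0],[-70,-60,0],[-105,-90,0],[-140,-120,0],[-170,-150,0]],"roll":[0,0,0,0,0]}';python3 -m pendant '{"gripper":[0,0,0,0,0],"linear":[[-35,-30,0],[-70,-60,0],[-70,-60,0],[-70,-60,0],[-70,-60,0]],"roll":[0,0,0,0,0]}'
python3 - <<'E'
from h import *
np.set_printoptions(precision=3,suppress=True)
c=cap('wrist','w1');print(c['T'],c['T_tool_cam'],c['camera_matrix']);s=get_state();print(s['joint_positions'],s['eef_pos'])
h=load('top0')
print(proj(c,[[422,52,40],[520,-118,150],[608,53,145]]))
E
```

```text
time: 0.6
eef_pos: [239.2, -316.9, 293.4]
ee_rot: [-0.0, 0.781, -0.624, -0.0]
ft_force: [-0.3, -1.5, -0.5]
finger_gap: 88.2
time: 1.1
eef_pos: [347.7, -117.8, 293.2]
ee_rot: [-0.0, 0.781, -0.624, 0.0]
ft_force: [0.9, -0.3, 0.0]
finger_gap: 88.6
time: 1.6
eef_pos: [390.2, -39.2, 293.1]
ee_rot: [0.0, 0.781, -0.625, -0.0]
ft_force: [0.6, -0.6, -0.2]
finger_gap: 88.4
[[  0.219   0.935   0.279 460.911]
 [ -0.976   0.211   0.061 -23.44 ]
 [ -0.001  -0.285   0.958 422.753]
 [  0.      0.      0.      1.   ]] [[   1.      -0.       0.001    0.201]
 [   0.      -0.959   -0.285  -72.345]
 [   0.001    0.285   -0.959 -129.717]
 [   0.       0.       0.       1.   ]] [[355.605   0.    282.669]
 [  0.    355.605 209.503]
 [  0.      0.      1.   ]]
[-0.405  0.068  1.61  -0.     1.464  0.945] [390.201 -39.448 293.122]
[[ 204.7    124.783]
 [ 433.147   48.179]
 [ 213.933 -172.047]]
```

View pics/w1.png

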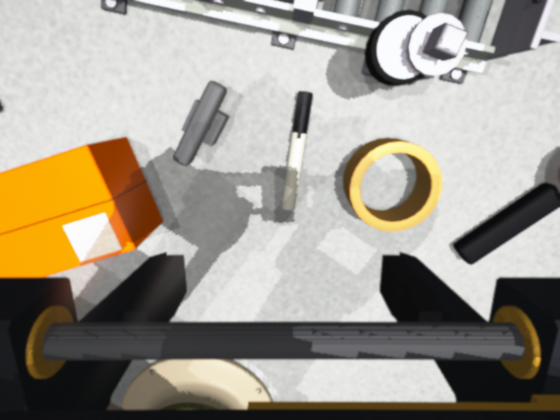

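w1 shows the handle at (200,122), with its bar running from (216,84) to (184,160). It also shows the shaft's square top at (450,40) and the cam at (395,47). Next I'll measure the bar and the square.

```bash
python3 - <<'E'
from h import *
np.set_printoptions(precision=1,suppress=True)
c=load('w1');g=cv2.cvtColor(c['frame'],cv2.COLOR_BGR2GRAY)
print(g[80:170:6,170:236:3])
a=cv2.resize(c['frame'][75:175,165:240],None,fx=5,fy=5,interpolation=cv2.INTER_CUBIC)
b=cv2.resize(c['frame'][0:100,360:480],None,fx=5,fy=5,interpolation=cv2.INTER_CUBIC)
cv2.imwrite('pics/c1.png',cv2.resize(np.hstack([a[:,:],b[:,:400]]),(775,500)))
E
```

```text
[[222 225 227 228 231 229 226 226 229 230 226 226 228 202 186 206 221 212
  221 227 224 224]
 [231 230 230 230 231 229 231 230 228 229 231 225 157 130 137 137 126 111
  162 203 209 225]
 [230 228 226 227 225 224 226 225 229 231 229 152 128 137 144 152 154 121
   80 167 192 200]
 [226 231 230 232 230 230 226 224 223 209 152 127 136 142 151 153 122  81
  150 195 211 212]
 [226 228 226 227 231 231 228 216 140 115 125 134 140 150 151 121  82 149
  191 207 207 191]
 [228 223 229 231 232 231 226 144 113 123 132 136 148 150 121  83  95 164
  196 202 196 194]
 [230 228 229 226 229 221 145 112 120 131 134 145 148 120  83 106 128 129
  113  87 171 189]
 [234 232 232 228 228 152 117 118 127 124 135 140 113  82 100 118 121 129
   87 165 186 198]
 [230 232 231 231 163 119 117 123 121 130 133 112  81  88 117 121 129  86
  163 187 191 208]
 [225 225 228 230 201 115 127 125 127 130 111  80  99 118 120 130  89 167
  192 199 215 213]
 [225 228 226 201 112 126 126 134 128 109  78  99 116 117 127  88 178 196
  196 212 218 216]
 [211 224 212 112 124 125 133 134 109  77 144 185 189 173 166 189 198 208
  213 205 209 215]
 [147 138 108 123 122 131 134 114  76 141 189 201 190 189 197 204 219 217
  219 214 216 217]
 [145 102  80 116 129 131 113  74 151 210 210 201 192 185 195 211 214 211
  214 217 219 214]
 [148 147 146 130 104 107 103 200 222 225 223 215 211 208 210 203 210 211
  215 214 210 213]]
```

View pics/c1.png

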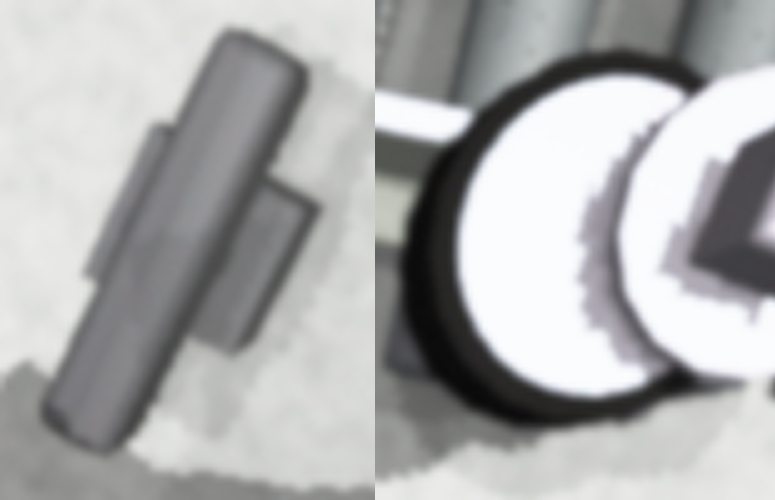

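The crop shows the bar's top face with its axis from crop (80,428) to (267,47). The square top is cut off at the right edge of this crop. Next I'll get a closer, straighter view of the shaft.

```bash
python3 - <<'E'
from h import *
np.set_printoptions(precision=1,suppress=True)
c=load('w1')
P=onz(c,[[181,160.6],[218.4,84.4],[199.8,122.4]],58);print(P,np.linalg.norm(P[0]-P[1]),np.degrees(np.arctan2(*(P[1]-P[0])[[1,0]])))
S=onz(c,[[451,38]],150);print(S)
Rm=q2R(get_state()['ee_rot']);p=get_state()['eef_pos']
print('tool frame handle',(P[2]-p)@Rm,'shaft',(S[0]-p)@Rm)
# where does a point at tool offset project
for y in(-150,-120,-90,-60,-30,0): print(y,proj(c,[p+Rm@np.array([0,y,60.]),p+Rm@np.array([0,y,140.])]).ravel())
t=load('top0');print(onz(t,[[267.5,198]],150))
E
```

```text
[[383.   66.5  58. ]
 [464.3  41.5  58. ]
 [425.   53.6  58. ]] 85.08429217433813 -17.11371897887639
[[ 528.8 -127.9  150. ]]
tool frame handle [-83.1 -54.4 235.1] shaft [ 116.6 -115.9  143.1]
-150 [283.6 -79.  283.5 -19.3]
-120 [283.5  -2.1 283.4  31.1]
-90 [283.5  66.6 283.4  77.8]
-60 [283.4 128.6 283.3 121.3]
-30 [283.3 185.  283.3 162. ]
0 [283.2 236.5 283.2 200.1]
[[ 526.7 -127.   150. ]]
```

```bash
python3 -m pendant '{"gripper":[255,255,255,255,255],"linear":[[40,-23,0],[80,-46,0],[115,-66,0],[115,-66,0],[115,-66,0]],"roll":[0,0,0,0,0]}'
python3 - <<'E'
from h import *
np.set_printoptions(precision=1,suppress=True)
c=cap('wrist','w2')
cv2.imwrite('pics/w2c.png',cv2.resize(c['frame'][0:270,60:420],None,fx=2.2,fy=2.2,interpolation=cv2.INTER_CUBIC))
print(proj(c,[528,-128,150]))
E
```

```text
time: 2.15
eef_pos: [479.8, -137.5, 292.7]
ee_rot: [0.0, 0.78, -0.625, -0.001]
ft_force: [-0.2, -0.1, 0.7]
finger_gap: 50.5
[[284.7 135.7]]
```

View pics/w2c.png

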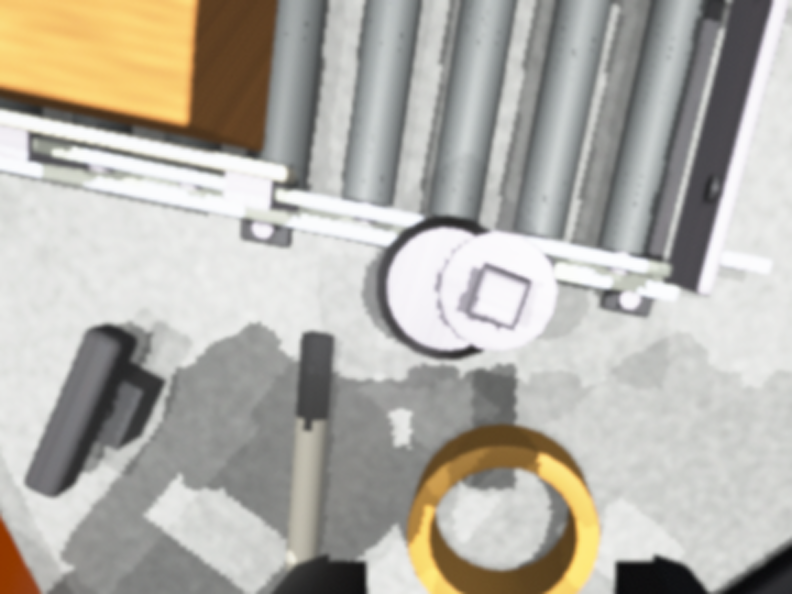

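w2c shows the collar at crop (498,290) and the square's bright top bounded by (488,270), (528,280), (515,325) and (473,310). The cam is at (447,285), the rollers run up the picture, and the stop plate is at the right.

```bash
python3 - <<'E'
from h import *
np.set_printoptions(precision=2,suppress=True)
c=load('w2');g=cv2.cvtColor(c['frame'],cv2.COLOR_BGR2GRAY)
f=lambda x,y:(60+x/2.2,y/2.2)
# bright top of the square: connected component at its centre
x,y=map(int,f(500,297)); print(g[y-16:y+18,x-18:x+19][::2,::2])
big=cv2.resize(g[y-40:y+40,x-40:x+40],None,fx=6,fy=6,interpolation=cv2.INTER_CUBIC)
n,l,st,ce=cv2.connectedComponentsWithStats((big>215).astype(np.uint8),connectivity=4)
k=l[240,240];cs,_=cv2.findContours((l==k).astype(np.uint8),0,2);r=cv2.minAreaRect(cs[0])
B=cv2.boxPoints(r);px=lambda q:(np.array(q)+.5)/6-.5+[x-40,y-40]
print(st[k],px(r[0]));Q=onz(c,px(B),150);print(Q,Q.mean(0),np.linalg.norm(Q[1]-Q[0]),np.linalg.norm(Q[2]-Q[1]),[np.degrees(np.arctan2(*(Q[i+1]-Q[i])[[1,0]])) for i in range(3)])
# collar circle
b=onz(c,[f(498,233),f(498,349),f(440,291),f(557,291)],124);print('collar',b,b.mean(0))
for p,q in(((390,0),(370,200)),((588,0),(545,225)),((484,0),(458,200))):
    d=onz(c,[f(*p),f(*q)],55);print('roller',d,np.degrees(np.arctan2(*(d[0]-d[1])[[1,0]])))
d=onz(c,[f(0,117),f(285,172)],93);print('bar',d,np.degrees(np.arctan2(*(d[0]-d[1])[[1,0]])))
d=onz(c,[f(447,216),f(447,357),f(378,285)],110);print('cam',d)
t=load('top0');F=lambda x,y:(165+x/4,140+y/4)
for z,pp in((145,[(92,96),(270,82),(280,207),(98,222)]),(115,[(485,52),(505,215)])): print(z,onz(t,[F(*q) for q in pp],z))
E
```

```text
[[249 249 249 249 249 235 206 237 246 250 251 251 251 251 252 252 252 252
  252]
 [248 248 244 219 230 185 144 142 169 213 239 249 251 252 252 252 252 252
  252]
 [248 247 227 178 166 158 199 188 159 135 141 188 229 246 251 252 252 252
  252]
 [248 247 217 172 149 176 235 239 230 207 176 145 129 157 201 239 250 252
  252]
 [247 243 196 169 148 206 243 247 247 244 237 223 196 163 134 134 211 248
  250]
 [245 238 183 159 159 229 248 248 248 248 248 247 243 234 213 167 200 241
  245]
 [243 231 175 146 183 240 249 249 249 249 249 248 248 248 235 177 223 243
  250]
 [226 185 163 147 207 246 249 249 249 249 250 250 249 247 223 178 235 244
  251]
 [192 171 156 149 203 246 249 250 250 249 249 249 250 245 197 202 238 246
  250]
 [184 170 147 170 232 248 248 248 249 250 250 250 249 236 173 224 240 248
  250]
 [178 166 149 201 243 251 250 250 249 248 249 249 248 218 182 233 241 249
  251]
 [201 166 152 207 238 247 249 251 251 250 250 249 242 188 209 234 239 248
  249]
 [243 222 159 147 169 193 213 239 247 251 251 250 235 179 226 235 240 247
  248]
 [246 241 222 202 190 151 152 167 203 235 245 2
[... 588 characters left out ...]
392)]
collar [[ 549.11 -124.75  124.  ]
 [ 507.73 -134.1   124.  ]
 [ 524.15 -108.18  124.  ]
 [ 533.65 -150.83  124.  ]] [ 528.66 -129.47  124.  ]
roller [[629.28 -61.23  55.  ]
 [550.08 -66.69  55.  ]] 3.9435239982561914
roller [[ 647.11 -141.44   55.  ]
 [ 556.72 -145.22   55.  ]] 2.3949520101336534
roller [[ 637.78  -99.31   55.  ]
 [ 558.63 -104.91   55.  ]] 4.044828372788444
bar [[548.54  72.03  93.  ]
 [553.1  -37.86  93.  ]] 92.37504172563537
cam [[ 550.87 -104.57  110.  ]
 [ 498.14 -115.43  110.  ]
 [ 519.88  -83.47  110.  ]]
145 [[663.23 131.42 145.  ]
 [664.62 -18.7  145.  ]
 [556.45 -21.22 145.  ]
 [554.33 130.21 145.  ]]
115 [[ 687.61 -202.1   115.  ]
 [ 543.6  -208.02  115.  ]]
```

Two independent views agree:
- **Shaft:** (528.6, -129.3), square at about -8°.
- **Track:** yaw about 2.5°, origin about (616.5, -125).
- **Carton:** back face at y≈131.

Next I push the carton with closed fingers.

```bash
cat > go.py <<'E'
import sys
from h import *
def go(x,y,z,ang=None):
    s=get_state();Rm=q2R(s['ee_rot']);d=(np.array([x,y,z])-s['eef_pos'])@Rm
    a=np.degrees(np.arctan2(Rm[1,0],Rm[0,0]));r=0 if ang is None else (a-ang+90)%180-90
    print('delta',d.round(1),'roll',round(r,1),'now',a.round(1),'tilt',Rm[:2,2].round(4),'j6',s['joint_positions'][5].round(2),'F',s['ft_force'].round(1),'gap',s['finger_gap'],s['time'])
go(*map(float,sys.argv[1:]))
E
python3 go.py 604 180 293 -87.5
```

```text
delta [-2.817e+02 -1.908e+02  1.000e-01] roll 10.1 now -77.4 tilt [-0.0007  0.0005] j6 0.83 F [0.  0.3 0.3] gap 46.112483182443526 2.2
```

```bash
python3 -m pendant '{"gripper":[255,255,255,255,255],"linear":[[-40,-27,0],[-80,-54,0],[-120,-81,0],[-160,-108,0],[-200,-135,0]],"roll":[0,0,0,5,10]}'; python3 go.py 604 180 112 -87.5
```

```text
time: 2.7
eef_pos: [567.1, 91.0, 294.1]
ee_rot: [-0.0, 0.723, -0.691, 0.0]
ft_force: [0.6, -0.9, 0.1]
finger_gap: 6.0
delta [-87.3 -40.7 182.1] roll 0.1 now -87.4 tilt [ 0.0008 -0.0001] j6 1.48 F [ 0.6 -0.9  0.1] gap 6.0232669469065865 2.7
```

```bash
python3 -m pendant '{"gripper":[255,255,255,255,255],"linear":[[-44,-20,0],[-87,-40,0],[-87,-40,45],[-87,-40,90],[-87,-40,130]],"roll":[0,0,0,0,0]}'; python3 -m pendant '{"gripper":[255,255,255,255,255],"linear":[[0,0,30],[0,0,52],[0,0,52],[8,0,52],[14,0,52]],"roll":[0,0,0,0,0]}'; python3 go.py 612 -20 112 -87.5
```

```text
time: 3.2
eef_pos: [602.2, 178.2, 162.1]
ee_rot: [0.0, 0.724, -0.69, -0.0]
ft_force: [0.6, -0.2, -0.1]
finger_gap: -0.0
time: 3.7
eef_pos: [604.7, 163.2, 113.2]
ee_rot: [-0.001, 0.724, -0.69, 0.001]
ft_force: [0.3, 0.5, 0.6]
finger_gap: 0.5
delta [183.3   1.6   1.2] roll 0.3 now -87.2 tilt [0.0031 0.0001] j6 1.6 F [0.3 0.5 0.6] gap 0.5141582468657971 3.7
```

```bash
python3 -m pendant '{"gripper":[255,255,255,255,255],"linear":[[6,0,0],[14,0,0],[24,0,0],[34,0,0],[44,0,0]],"roll":[0,0,0,0,0]}'; python3 -m pendant '{"gripper":[255,255,255,255,255],"linear":[[10,0,0],[20,0,0],[30,0,0],[40,0,0],[50,0,0]],"roll":[0,0,0,0,0]}';  python3 -m pendant '{"gripper":[255,255,255,255,255],"linear":[[10,0,0],[20,0,0],[30,0,0],[40,0,0],[49,0,0]],"roll":[0,0,0,0,0]}'; python3 -m pendant '{"gripper":[255,255,255,255,255],"linear":[[7,0,0],[13,0,0],[18,0,0],[22,0,0],[26,0,0]],"roll":[0,0,0,0,0]}';python3 go.py 613 -32 112 -87.5
```

```text
time: 4.2
eef_pos: [606.4, 118.9, 111.4]
ee_rot: [-0.0, 0.724, -0.69, 0.0]
ft_force: [-0.8, 1.0, 1.3]
finger_gap: 0.2
time: 4.7
eef_pos: [608.7, 69.1, 111.1]
ee_rot: [0.0, 0.724, -0.69, -0.0]
ft_force: [-1.0, 1.4, -0.3]
finger_gap: 0.8
time: 5.2
eef_pos: [611.2, 20.1, 111.2]
ee_rot: [0.0, 0.724, -0.69, -0.0]
ft_force: [-1.0, 1.2, 0.1]
finger_gap: 0.7
time: 5.7
eef_pos: [612.4, -5.2, 111.2]
ee_rot: [-0.0, 0.724, -0.69, 0.0]
ft_force: [-1.4, 0.5, -0.3]
finger_gap: 0.6
delta [26.8  0.7 -0.8] roll 0.3 now -87.2 tilt [ 0. -0.] j6 1.32 F [-1.4  0.5 -0.3] gap 0.5936408373044869 5.7
```

```bash
python3 -m pendant '{"gripper":[255,255,255,255,255],"linear":[[4,0,0],[8,0,0],[12,0,0],[16,0,0],[20,0,0]],"roll":[0,0,0,0,0]}'; python3 -m pendant '{"gripper":[255,255,255,255,255],"linear":[[2,0,0],[4,0,0],[6,0,0],[8,0,0],[10,0,0]],"roll":[0,0,0,0,0]}'; python3 - <<'E'
from h import *
c=cap('top','t2');cv2.imwrite('pics/t2c.png',cv2.resize(c['frame'][140:260,165:305],None,fx=5,fy=5,interpolation=cv2.INTER_CUBIC))
E
```

```text
time: 6.2
eef_pos: [613.4, -25.2, 111.2]
ee_rot: [0.0, 0.724, -0.69, -0.0]
ft_force: [-1.9, 0.7, 0.4]
finger_gap: 0.5
time: 6.7
eef_pos: [613.2, -33.2, 111.2]
ee_rot: [-0.001, 0.724, -0.69, -0.002]
ft_force: [-5.5, 18.2, 5.2]
finger_gap: 0.4
```

The carton met the stop: 18 N at TCP y=-33, where I predicted -32. I'll back off, rise and go to the handle.

```bash
python3 -m pendant '{"gripper":[255,255,0,0,0],"linear":[[2,0,0],[-10,0,0],[-20,0,-40],[-20,0,-85],[-20,0,-92]],"roll":[0,0,0,0,0]}'; python3 go.py 377 68 201 -107
```

```text
time: 7.25
eef_pos: [614.6, -15.0, 208.7]
ee_rot: [-0.002, 0.724, -0.69, 0.004]
ft_force: [0.4, -0.3, 0.4]
finger_gap: 22.4
delta [-94.5 233.3   5.2] roll 19.8 now -87.2 tilt [ 0.0095 -0.0024] j6 1.31 F [ 0.4 -0.3  0.4] gap 22.43932200306202 7.25
```

```bash
python3 -m pendant '{"gripper":[0,0,0,0,0],"linear":[[-18,45,0],[-36,90,0],[-54,135,0],[-72,180,0],[-88,220,0]],"roll":[0,5,10,15,20]}'; python3 go.py 377 68 201 -107
```

```text
time: 7.75
eef_pos: [386.6, 62.8, 202.8]
ee_rot: [-0.0, -0.592, 0.806, 0.0]
ft_force: [0.1, 0.7, 0.5]
finger_gap: 62.1
delta [-2.1 10.7  1.8] roll -0.4 now -107.4 tilt [-0.0003 -0.0002] j6 1.73 F [0.1 0.7 0.5] gap 62.08320078483925 7.75
```

```bash
python3 -m pendant '{"gripper":[0,0,0,0],"linear":[[-2,9,2],[-2,9,2],[-2,9,2],[-2,9,2]],"roll":[0,0,0,0]}'
python3 - <<'E'
from h import *
np.set_printoptions(precision=1,suppress=True)
c=cap('wrist','w3');print(proj(c,[425,53.6,58]))
cv2.imwrite('pics/w3c.png',cv2.resize(c['frame'][40:240,160:400],None,fx=3,fy=3,interpolation=cv2.INTER_CUBIC))
E
```

```text
time: 8.15
eef_pos: [382.3, 66.3, 201.1]
ee_rot: [0.0, -0.593, 0.805, -0.0]
ft_force: [0.2, 0.9, 0.5]
finger_gap: 87.9
[[281.4 142.3]]
```

View pics/w3c.png

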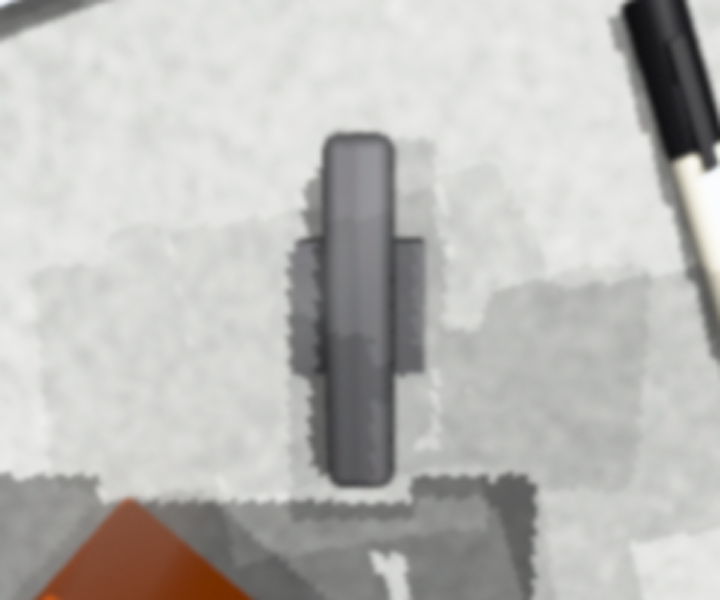

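w3c shows the bar upright in the picture, x 325-393 and y 131-487. The hub top spans (292-425, 239-374). Both are symmetric, and the jaws are already perpendicular to the bar.

```bash
python3 - <<'E'
from h import *
np.set_printoptions(precision=2,suppress=True)
c=load('w3');f=lambda x,y:(160+(x+.5)/3-.5,40+(y+.5)/3-.5)
s=get_state();p=s['eef_pos'];Rm=q2R(s['ee_rot'])
B=onz(c,[f(358,131),f(360,487),f(325,309),f(393,309)],58)
H=onz(c,[f(358,239),f(358,374),f(292,306),f(425,306)],30)
print(((B-p)@Rm),((H-p)@Rm));b=(B[0]+B[1])/2;print(b,H[:2].mean(0),H[2:].mean(0))
print('bar mid tool',((b-p)@Rm),'hub mid',(H.mean(0)-p)@Rm)
E
python3 go.py 425 53.6 150
```

```text
[[ -2.21 -86.82 143.04]
 [ -1.96   2.12 143.03]
 [-10.68 -44.49 143.03]
 [  6.5  -44.49 143.03]] [[ -2.58 -60.48 171.03]
 [ -2.7  -23.4  171.03]
 [-21.01 -42.41 171.03]
 [ 16.01 -42.41 171.03]]
[423.15  55.82  58.  ] [422.93  56.47  30.  ] [423.34  56.2   30.  ]
bar mid tool [ -2.08 -42.35 143.03] hub mid [ -2.57 -42.18 171.03]
delta [ -0.5 -44.8  51. ] roll 0 now -107.2 tilt [ 0.0001 -0.0001] j6 1.74 F [ 0.3 -0.3  0. ] gap 88.25024877998077 8.2
```

Bar measures 89×17, hub 37, centre (423.2, 56), all consistent. Grasp with the TCP at z≈50, so the tips stay 3 mm above the hub.

```bash
python3 -m pendant '{"gripper":[0,0,0,0,0],"linear":[[-2,-42,0],[-2,-42,45],[-2,-42,90],[-2,-42,130],[-2,-42,150.5]],"roll":[0,0,0,0,0]}'; python3 -m pendant '{"gripper":[0,0,255,255,255],"linear":[[0,0,0],[0,0,0],[0,0,0],[0,0,0],[0,0,0]],"roll":[0,0,0,0,0]}';python3 go.py 423 56 50;  python3 -m pendant '{"gripper":[255,255,255,255,255],"linear":[[0,0,0],[0,0,0],[0,0,0],[0,0,0],[0,0,0]],"roll":[0,0,0,0,0]}'; python3 go.py 423 56 50
```

```text
time: 8.7
eef_pos: [421.2, 56.1, 47.7]
ee_rot: [-0.001, -0.593, 0.805, 0.001]
ft_force: [0.6, -0.2, 0.6]
finger_gap: 87.8
time: 9.2
eef_pos: [422.0, 56.3, 51.5]
ee_rot: [0.001, -0.593, 0.805, -0.001]
ft_force: [-0.3, 0.3, 0.1]
finger_gap: 66.4
delta [-0.  -1.   1.5] roll 0 now -107.2 tilt [ 0.0018 -0.0003] j6 1.72 F [-0.3  0.3  0.1] gap 66.39056570719238 9.2
time: 9.7
eef_pos: [421.6, 56.4, 50.7]
ee_rot: [-0.0, -0.593, 0.805, 0.0]
ft_force: [0.3, -0.8, 0.3]
finger_gap: 25.9
delta [-0.1 -1.5  0.7] roll 0 now -107.2 tilt [-0.0001  0.    ] j6 1.72 F [ 0.3 -0.8  0.3] gap 25.93350144119557 9.7
```

```bash
python3 -m pendant '{"gripper":[255,255,255,255,255],"linear":[[0,-1.5,0],[0,-1.5,0],[0,-1.5,0],[0,-1.5,0],[0,-1.5,0]],"roll":[0,0,0,0,0]}'; python3 -m pendant '{"gripper":[255,255,255,255,255],"linear":[[0,0,0],[0,0,-40],[0,0,-90],[0,0,-140],[0,0,-170]],"roll":[0,0,0,0,0]}'; python3 go.py 528.6 -129.3 220 -98
```

```text
time: 10.2
eef_pos: [423.0, 55.9, 50.7]
ee_rot: [-0.0, -0.593, 0.805, -0.0]
ft_force: [0.9, 0.3, -1.8]
finger_gap: 17.9
time: 10.7
eef_pos: [423.1, 56.0, 224.1]
ee_rot: [0.001, -0.593, 0.805, -0.001]
ft_force: [-0.0, 0.5, -2.7]
finger_gap: 17.6
delta [ 145.7 -155.6    4.5] roll -9.2 now -107.2 tilt [ 0.0037 -0.0005] j6 1.72 F [-0.   0.5 -2.7] gap 17.599574522603675 10.7
```

```bash
python3 -m pendant '{"gripper":[255,255,255,255,255],"linear":[[30,-32,-3],[60,-64,-3],[90,-96,-3],[120,-128,-3],[145.7,-155.6,-3]],"roll":[0,-3,-6,-9,-9.2]}'; python3 -m pendant '{"gripper":[255,255],"linear":[[0,0,0],[0,0,0]],"roll":[0,0]}';python3 go.py 528.6 -129.3 205 -98
python3 - <<'E'
from h import *
c=cap('wrist','w4');a=cap('scene','s4')
cv2.imwrite('pics/m4.png',np.hstack([cv2.resize(c['frame'],(450,338)),cv2.resize(a['frame'][170:270,220:320],(338,338),interpolation=cv2.INTER_CUBIC)]))
E
```

```text
time: 11.2
eef_pos: [528.9, -131.3, 223.2]
ee_rot: [-0.0, -0.656, 0.755, 0.001]
ft_force: [1.9, 0.7, -2.8]
finger_gap: 18.0
time: 11.4
eef_pos: [528.1, -129.6, 222.9]
ee_rot: [-0.0, -0.655, 0.755, 0.001]
ft_force: [0.4, 0.3, -2.5]
finger_gap: 18.0
delta [-0.4 -0.5 17.9] roll -0.1 now -98.1 tilt [-0.0019  0.0011] j6 1.25 F [ 0.4  0.3 -2.5] gap 17.995242205637066 11.4
```

View pics/m4.png

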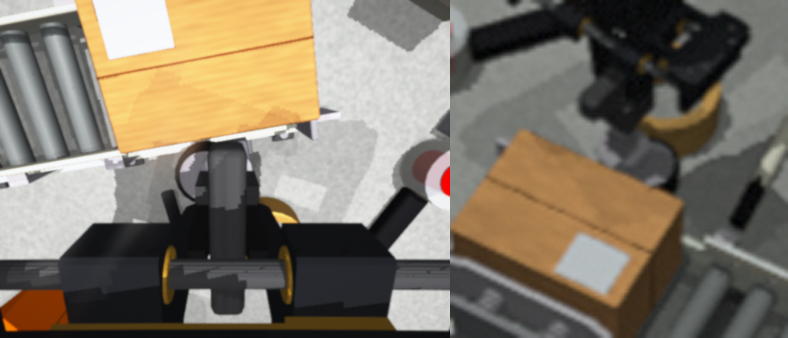

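m4 shows the handle upright in the jaws above the shaft, with the carton at the stop plate. Now I lower slowly, watching the force: first contact would be at TCP z≈201, seated at ≈175.

```bash
python3 -m pendant '{"gripper":[255,255,255,255,255],"linear":[[0,-0.5,8],[0,-0.5,16],[0,-0.5,20],[0,-0.5,23],[0,-0.5,25]],"roll":[0,0,0,0,0]}'; python3 -m pendant '{"gripper":[255,255,255,255],"linear":[[0,0,2],[0,0,3],[0,0,4],[0,0,4]],"roll":[0,0,0,0]}';python3 go.py 528.6 -129.3 175 -98
```

```text
time: 12.0
eef_pos: [528.9, -129.3, 198.4]
ee_rot: [-0.0, -0.656, 0.755, 0.0]
ft_force: [0.1, 0.7, -2.6]
finger_gap: 17.7
time: 12.4
eef_pos: [529.0, -129.4, 194.7]
ee_rot: [0.0, -0.656, 0.755, -0.0]
ft_force: [-0.1, 0.4, -3.2]
finger_gap: 17.7
delta [-0.1  0.4 19.7] roll -0.0 now -98.0 tilt [0. 0.] j6 1.25 F [-0.1  0.4 -3.2] gap 17.73759254964576 12.4
```

```bash
python3 -m pendant '{"gripper":[255,255,255,255,255],"linear":[[0,0,2],[0,0,4],[0,0,6],[0,0,8],[0,0,8]],"roll":[0,0,0,0,0]}'; python3 -m pendant '{"gripper":[255,255,255,255,255],"linear":[[0,0,2],[0,0,4],[0,0,6],[0,0,8],[0,0,8]],"roll":[0,0,0,0,0]}';python3 go.py 528.6 -129.3 175 -98
```

```text
time: 12.9
eef_pos: [528.8, -129.4, 186.4]
ee_rot: [-0.0, -0.656, 0.755, 0.0]
ft_force: [0.3, -0.3, -2.3]
finger_gap: 17.5
time: 13.4
eef_pos: [528.9, -129.3, 178.4]
ee_rot: [-0.0, -0.656, 0.755, 0.0]
ft_force: [0.3, 0.3, -2.6]
finger_gap: 17.9
delta [-0.   0.3  3.4] roll -0.0 now -98.0 tilt [-0.0005  0.0003] j6 1.25 F [ 0.3  0.3 -2.6] gap 17.886369478455677 13.4
```

```bash
python3 -m pendant '{"gripper":[255,255,255,255,255],"linear":[[0,0,1],[0,0,2],[0,0,3],[0,0,4],[0,0,4]],"roll":[0,0,0,0,0]}';python3 go.py 528.6 -129.3 175 -98
```

```text
time: 13.9
eef_pos: [529.0, -129.4, 174.7]
ee_rot: [0.0, -0.656, 0.755, -0.0]
ft_force: [-0.2, -0.9, -2.2]
finger_gap: 17.5
delta [-0.1  0.4 -0.3] roll -0.0 now -98.0 tilt [0. 0.] j6 1.25 F [-0.2 -0.9 -2.2] gap 17.521119362551666 13.9
```

```bash
python3 -m pendant '{"gripper":[255,255,255,255],"linear":[[0,0,1],[0,0,1.5],[0,0,1.5],[0,0,1.5]],"roll":[0,0,0,0]}';python3 go.py 528.6 -129.3 175 -98
```

```text
time: 14.3
eef_pos: [529.1, -129.4, 174.6]
ee_rot: [0.0, -0.656, 0.755, -0.001]
ft_force: [-4.2, 2.8, 8.9]
finger_gap: 17.2
delta [-0.   0.5 -0.4] roll -0.0 now -98.0 tilt [ 0.0014 -0.0007] j6 1.25 F [-4.2  2.8  8.9] gap 17.24394739855615 14.3
```

The hub is seated: contact at TCP z=174.6, predicted 174.7. I'll ease the pressure and turn clockwise (+roll), watching the torque.

```bash
python3 -m pendant '{"gripper":[255,255,255,255,255],"linear":[[0,0,-1],[0,0,-1],[0,0,-1],[0,0,-1],[0,0,-1]],"roll":[0,0,4,8,12]}';python3 -c "
from h import *;s=get_state();print(s['ft_force'],s['ft_torque'])"; python3 -m pendant '{"gripper":[255,255,255,255,255],"linear":[[0,0,0],[0,0,0],[0,0,0],[0,0,0],[0,0,0]],"roll":[5,10,15,20,25]}';python3 -c "
from h import *;s=get_state();print(s['ft_force'],s['ft_torque'])";python3 go.py 528.9 -129.4 174.6 -98
```

```text
time: 14.8
eef_pos: [529.1, -129.4, 174.6]
ee_rot: [0.0, -0.572, 0.82, -0.0]
ft_force: [-1.6, 1.9, 4.8]
finger_gap: 17.9
[-1.60497658  1.88831757  4.81381098] [0.28678344 0.18227374 0.07495689]
time: 15.3
eef_pos: [529.1, -129.0, 174.6]
ee_rot: [0.0, -0.381, 0.925, 0.0]
ft_force: [-1.7, 5.5, 6.0]
finger_gap: 18.0
[-1.65451389  5.47818528  6.04727783] [1.04949072 0.17555427 0.23479118]
delta [ 0.4 -0.2  0. ] roll -37.2 now -135.2 tilt [0.0005 0.0006] j6 1.9 F [-1.7  5.5  6. ] gap 17.9554120433944 15.3
```

```bash
T='from h import *;s=get_state();print(s["ft_force"].round(1),s["ft_torque"].round(2),s["joint_positions"][5].round(3),s["joint_efforts"][5].round(2))'; python3 -m pendant '{"gripper":[255,255,255,255,255],"linear":[[0,0,-0.5],[0,0,-0.5],[0,0,-0.5],[0,0,-0.5],[0,0,-0.5]],"roll":[4,8,12,16,16]}';python3 -c "$T"; python3 -m pendant '{"gripper":[255,255,255,255],"linear":[[0,0,0],[0,0,0],[0,0,0],[0,0,0]],"roll":[2,4,6,6]}';python3 -c "$T"; python3 go.py 528.9 -129.4 174.6 -98
```

```text
time: 15.8
eef_pos: [529.1, -128.7, 174.7]
ee_rot: [0.0, -0.25, 0.968, 0.001]
ft_force: [1.9, 5.5, 1.7]
finger_gap: 17.7
[1.9 5.5 1.7] [ 1.03 -0.12  0.48] 2.179 1.23
time: 16.2
eef_pos: [529.2, -128.6, 174.7]
ee_rot: [0.0, -0.2, 0.98, 0.001]
ft_force: [1.4, 6.7, 0.5]
finger_gap: 17.5
[1.4 6.7 0.5] [ 1.   -0.24  0.74] 2.282 1.0
delta [ 0.6 -0.6  0.1] roll -58.9 now -156.9 tilt [0.0004 0.0014] j6 2.28 F [1.4 6.7 0.5] gap 17.51581626183649 16.2
```

```bash
T='from h import *;s=get_state();print(s["ft_force"].round(1),s["ft_torque"].round(2),s["joint_positions"][5].round(3),s["joint_efforts"][5].round(2))'; python3 -m pendant '{"gripper":[255,255,255,255],"linear":[[0,0,0],[0,0,0],[0,0,0],[0,0,0]],"roll":[2,4,4,4]}';python3 -c "$T"; python3 go.py 528.9 -129.4 174.6 -98
```

```text
time: 16.6
eef_pos: [529.2, -128.6, 174.7]
ee_rot: [0.0, -0.166, 0.986, 0.001]
ft_force: [1.7, 6.1, 1.0]
finger_gap: 17.9
[1.7 6.1 1. ] [ 1.07 -0.24  0.76] 2.35 0.77
delta [ 0.5 -0.7  0.1] roll -62.8 now -160.8 tilt [0.0004 0.0014] j6 2.35 F [1.7 6.1 1. ] gap 17.922891422155924 16.6
```

```bash
T='from h import *;s=get_state();print(s["ft_force"].round(1),s["ft_torque"].round(2),s["joint_positions"][5].round(3),s["joint_efforts"][5].round(2))'; for i in 1; do python3 -m pendant '{"gripper":[255,255,255,255],"linear":[[0,0,0],[0,0,0],[0,0,0],[0,0,0]],"roll":[2,4,4,4]}';python3 -c "$T"; python3 -m pendant '{"gripper":[255,255,255,255],"linear":[[0,0,0],[0,0,0],[0,0,0],[0,0,0]],"roll":[2,4,4,4]}';python3 -c "$T"; done; python3 go.py 528.9 -129.4 174.6 -98
```

```text
time: 17.0
eef_pos: [529.2, -128.7, 174.7]
ee_rot: [0.0, -0.132, 0.991, 0.001]
ft_force: [1.9, 5.3, 0.6]
finger_gap: 18.0
[1.9 5.3 0.6] [ 1.01 -0.27  0.79] 2.42 0.83
time: 17.4
eef_pos: [529.4, -128.9, 174.8]
ee_rot: [0.001, -0.097, 0.995, 0.0]
ft_force: [2.4, 4.8, 1.0]
finger_gap: 18.1
[2.4 4.8 1. ] [ 0.86 -0.44  0.98] 2.49 1.02
delta [ 0.6 -0.4  0.2] roll -70.8 now -168.8 tilt [0.0011 0.0006] j6 2.49 F [2.4 4.8 1. ] gap 18.124728904177815 17.4
```

The torque levelled off at 0.8-1.0 N m, so either the stop is reached or the bar is twisting in the jaws. I'll release, lift and look.

```bash
python3 -m pendant '{"gripper":[255,0,0,0,0],"linear":[[0,0,0],[0,0,0],[0,0,0],[0,0,0],[0,0,0]],"roll":[-3,-3,-3,-3,-3]}';python3 -m pendant '{"gripper":[0,0,0,0,0],"linear":[[0,0,0],[0,0,-25],[0,0,-70],[0,25,-115],[0,45,-140]],"roll":[0,0,0,0,0]}'; python3 -m pendant '{"gripper":[0,0],"linear":[[0,0,0],[0,0,0]],"roll":[0,0]}'; python3 - <<'E'
from h import *
c=cap('wrist','w5');print(proj(c,[528.6,-129.3,182]),get_state()['joint_positions'][5])
cv2.imwrite('pics/w5c.png',cv2.resize(c['frame'][0:270,120:440],None,fx=2.2,fy=2.2,interpolation=cv2.INTER_CUBIC))
cap('top','t5');cap('scene','s5')
E
```

```text
time: 17.9
eef_pos: [528.9, -129.6, 174.7]
ee_rot: [-0.0, -0.121, 0.993, -0.0]
ft_force: [0.6, 0.2, -0.2]
finger_gap: 47.9
time: 18.4
eef_pos: [518.2, -85.5, 318.0]
ee_rot: [0.002, -0.121, 0.993, -0.001]
ft_force: [-0.6, -0.3, -0.4]
finger_gap: 87.3
time: 18.6
eef_pos: [518.0, -85.7, 314.4]
ee_rot: [-0.0, -0.122, 0.993, -0.0]
ft_force: [-0.1, -0.1, -0.8]
finger_gap: 88.0
[[281.44013505 144.59544684]] 2.5077639241393137
```

View pics/w5c.png

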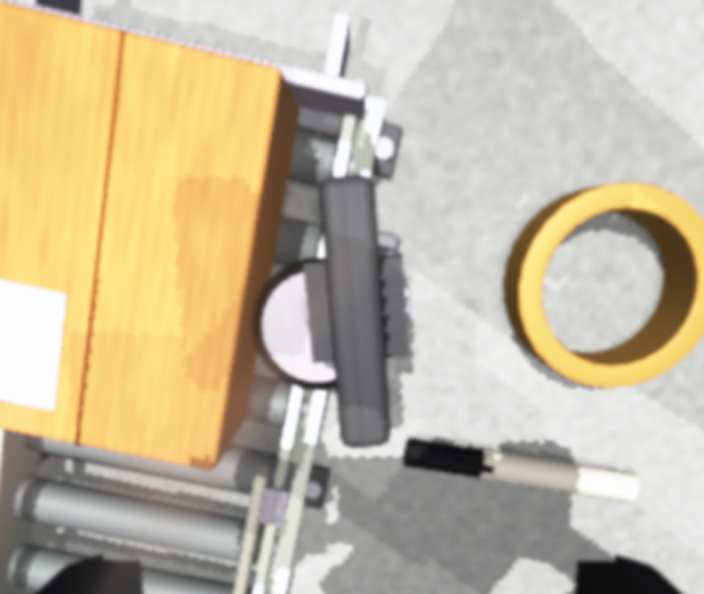

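w5c shows the bar from (347,178) to (365,443), lagging the jaws by about 4° (some twist in the grip). The cam at (315,322) is touching the carton side, the carton is against the stop plate and the bystanders are untouched. I'll check the shaft angle from the cam's direction.

```bash
python3 - <<'E'
from h import *
np.set_printoptions(precision=1,suppress=True)
from scipy.optimize import least_squares
def fitc(P): return least_squares(lambda q:np.hypot(P[:,0]-q[0],P[:,1]-q[1])-28,P[:,:2].mean(0)).x
S=np.array([528.6,-129.3])
c2=load('w2');f2=lambda x,y:(60+x/2.2,y/2.2)
c5=load('w5');f5=lambda x,y:(120+x/2.2,y/2.2)
for nm,c,f,pts in(('start',c2,f2,[(447,216),(400,235),(378,285),(398,340),(447,357)]),('now',c5,f5,[(305,261),(275,277),(256,320),(270,358),(300,383),(318,387)])):
    P=onz(c,[f(*p) for p in pts],110);q=fitc(P);d=q-S;print(nm,q,np.hypot(*d),np.degrees(np.arctan2(d[1],d[0])))
B=onz(c5,[f5(347,178),f5(365,443)],182);print('bar',B,B.mean(0),np.linalg.norm(B[1]-B[0]),np.degrees(np.arctan2(*(B[1]-B[0])[[1,0]])))
# carton edges: line near stop & far side
K=onz(c5,[f5(283,70),f5(200,466)],145);print('carton -x edge',K,np.linalg.norm(K[1]-K[0]))
t=load('t5');
E
python3 go.py 528.9 -129.4 174.6 -167
```

```text
start [ 524.3 -111. ] 18.79497317006092 103.14885460189458
now [ 539.  -116.3] 16.663636671986264 51.50271385484989
bar [[ 541.6 -171.   182. ]
 [ 515.   -88.5  182. ]] [ 528.3 -129.8  182. ] 86.71023821731568 107.87502174890376
carton -x edge [[ 572.4 -201.7  145. ]
 [ 573.8  -53.7  145. ]] 148.01642218828894
delta [ -0.6 -44.7 138.4] roll 0.9 now -166.1 tilt [-0.0029  0.001 ] j6 2.51 F [ 0.  -0.  -0.3] gap 88.43492465157652 18.75
```

The estimates suggest the clamp is closed: bar turned 64°, and the carton's side moved about 11 mm to the clamped position. The cam-angle estimate is too coarse to prove the stop was reached, so I'll regrasp squarely on the bar and test for it.

```bash
python3 -m pendant '{"gripper":[0,0,0,0,0],"linear":[[0,-25,0],[0,-44.5,0],[0,-44.5,45],[0,-44.5,90],[0,-44.5,130]],"roll":[-4,-4,-4,-4,-4]}';python3 -m pendant '{"gripper":[0,255,255,255,255],"linear":[[0,0,9],[0,0,9],[0,0,9],[0,0,9],[0,0,9]],"roll":[0,0,0,0,0]}';python3 go.py 528.6 -129.5 174.6 -162; python3 -m pendant '{"gripper":[255,255,255,255,255],"linear":[[0,0,0],[0,0,0],[0,0,0],[0,0,0],[0,0,0]],"roll":[0,0,0,0,0]}';  python3 -m pendant '{"gripper":[255,255,255],"linear":[[0,0,0],[0,0,0],[0,0,0]],"roll":[0,0,0]}';python3 go.py 528.6 -129.5 174.6 -162
```

```text
time: 19.25
eef_pos: [528.3, -129.8, 181.9]
ee_rot: [-0.001, -0.154, 0.988, 0.001]
ft_force: [1.2, -0.5, -0.2]
finger_gap: 88.2
time: 19.75
eef_pos: [529.3, -129.1, 177.2]
ee_rot: [0.001, -0.156, 0.988, -0.001]
ft_force: [-0.4, 0.6, 0.6]
finger_gap: 58.1
delta [ 0.8 -0.1  2.6] roll -0.0 now -162.0 tilt [ 0.0025 -0.0012] j6 2.37 F [-0.4  0.6  0.6] gap 58.06512981897502 19.75
time: 20.25
eef_pos: [529.1, -128.9, 175.8]
ee_rot: [0.0, -0.156, 0.988, -0.0]
ft_force: [10.7, 5.1, 1.5]
finger_gap: 18.1
time: 20.55
eef_pos: [529.3, -128.8, 175.8]
ee_rot: [0.001, -0.156, 0.988, -0.0]
ft_force: [5.0, 1.7, -0.4]
finger_gap: 17.6
delta [ 0.8 -0.5  1.2] roll -0.0 now -162.0 tilt [0.0011 0.0001] j6 2.37 F [ 5.   1.7 -0.4] gap 17.584419801056548 20.55
```

```bash
T='from h import *;s=get_state();print(s["ft_force"].round(1),s["ft_torque"].round(2),s["joint_positions"][5].round(3),s["finger_gap"].round(2))'; python3 -c "$T"; python3 -m pendant '{"gripper":[255,255,255],"linear":[[0.8,-0.5,0.5],[0.8,-0.5,0.5],[0.8,-0.5,0.5]],"roll":[2,2,2]}' >/dev/null;python3 -c "$T"; for k in 1; do python3 -m pendant '{"gripper":[255,255,255],"linear":[[0,0,0],[0,0,0],[0,0,0]],"roll":[2,2,2]}'>/dev/null;python3 -c "$T";python3 -m pendant '{"gripper":[255,255,255],"linear":[[0,0,0],[0,0,0],[0,0,0]],"roll":[2,2,2]}'>/dev/null;python3 -c "$T"; python3 -m pendant '{"gripper":[255,255,255],"linear":[[0,0,0],[0,0,0],[0,0,0]],"roll":[2,2,2]}'>/dev/null;python3 -c "$T";done
```

```text
Traceback (most recent call last):
AttributeError: 'float' object has no attribute 'round'
Traceback (most recent call last):
AttributeError: 'float' object has no attribute 'round'
Traceback (most recent call last):
AttributeError: 'float' object has no attribute 'round'
Traceback (most recent call last):
AttributeError: 'float' object has no attribute 'round'
Traceback (most recent call last):
AttributeError: 'float' object has no attribute 'round'
```

```bash
T='from h import *;s=get_state();print(s["ft_force"].round(1),s["ft_torque"].round(2),s["joint_positions"][5].round(3),s["finger_gap"])'; python3 -c "$T"; python3 -m pendant '{"gripper":[255,255,255],"linear":[[0,0,0],[0,0,0],[0,0,0]],"roll":[3,3,3]}' >/dev/null;python3 -c "$T"; python3 -m pendant '{"gripper":[255,255,255],"linear":[[0,0,0],[0,0,0],[0,0,0]],"roll":[3,3,3]}' >/dev/null;python3 -c "$T"; python3 go.py 528.9 -129.4 174.6 -162
```

```text
[6.  8.1 2.9] [ 1.43 -1.    1.01] 2.508 18.60653872591074
[ 5.6 10.2  3.9] [ 1.79 -0.93  1.03] 2.56 19.870529007353372
[ 5.9 10.8  3.9] [ 1.75 -0.87  1.2 ] 2.612 20.205829173376564
delta [ 0.1 -1.4  1.3] roll -13.9 now -175.9 tilt [0.002  0.0021] j6 2.61 F [ 5.9 10.8  3.9] gap 20.205829173376564 22.35
```

The torque now exceeds 1 N m, and the jaws are being spread to 20.2 mm by the bar. It has stopped turning, so this is the stop. I'll ease back, release, retreat and check.

```bash
python3 -m pendant '{"gripper":[255,255,255,0,0],"linear":[[0,0,0],[0,0,1],[0,0,1],[0,0,1],[0,0,1]],"roll":[-5,-9,-9,-9,-9]}';python3 -m pendant '{"gripper":[0,0,0,0,0],"linear":[[0,0,0],[0,0,0],[0,0,-25],[0,0,-70],[0,0,-115]],"roll":[0,0,0,0,0]}'; python3 -m pendant '{"gripper":[0,0,0,0],"linear":[[0,30,-20],[0,45,-22],[0,45,-22],[0,45,-22]],"roll":[0,0,0,0]}'; python3 - <<'E'
from h import *
c=cap('wrist','w6');s=get_state();print(s['eef_pos'],s['time'],proj(c,[528.6,-129.3,182]))
a=cap('scene','s6')
A=cv2.resize(c['frame'][0:270,120:440],None,fx=1.3,fy=1.3,interpolation=cv2.INTER_CUBIC)
b=cv2.resize(a['frame'][170:300,220:347],(343,351),interpolation=cv2.INTER_CUBIC)
cv2.imwrite('pics/m6.png',np.hstack([A,b]))
E
```

```text
time: 22.85
eef_pos: [527.8, -129.7, 174.1]
ee_rot: [-0.001, -0.113, 0.994, -0.0]
ft_force: [0.6, -0.2, 0.5]
finger_gap: 32.5
time: 23.35
eef_pos: [527.7, -129.7, 290.2]
ee_rot: [-0.001, -0.113, 0.994, 0.0]
ft_force: [1.0, -0.2, 0.7]
finger_gap: 72.5
time: 23.75
eef_pos: [517.9, -85.9, 309.5]
ee_rot: [-0.001, -0.113, 0.994, 0.001]
ft_force: [0.1, -0.2, 0.3]
finger_gap: 88.5
[517.96141641 -86.25964112 309.49383082] 23.8 [[279.6503254  145.29895441]]
```

View pics/m6.png

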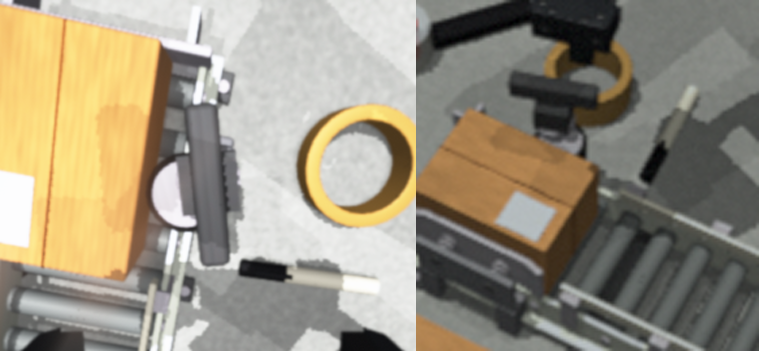

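m6 shows the handle upright on the shaft, bar (203,104)-(216,264), with the cam against the carton and the carton at the stop. One numeric check of the hub height from the two views.

```bash
python3 - <<'E'
from h import *
np.set_printoptions(precision=1,suppress=True)
c=load('w6');a=load('s6');f=lambda x,y:(120+x/1.3,y/1.3);g=lambda x,y:(220+(x-416)/2.7,170+y/2.7)
for z in(182,192):
    B=onz(c,[f(203,104),f(216,264)],z);print(z,B,B.mean(0),np.linalg.norm(B[1]-B[0]),np.degrees(np.arctan2(*(B[1]-B[0])[[1,0]])),'scene crop',(proj(a,B)-[220,170])*2.7+[416,0])
    n=(B[1]-B[0])
K=onz(c,[f(166,40),f(132,277)],145);print('carton',K)
E
```

```text
182 [[ 540.7 -171.6  182. ]
 [ 514.3  -88.5  182. ]] [ 527.5 -130.   182. ] 87.10573976022275 107.6153883142608 scene crop [[512.   71.8]
 [597.9  87.4]]
192 [[ 540.4 -171.   192. ]
 [ 515.1  -91.2  192. ]] [ 527.7 -131.1  192. ] 83.71864389223283 107.61538831426074 scene crop [[512.2  65.6]
 [595.3  80.6]]
carton [[ 570.  -202.4  145. ]
 [ 563.9  -57.3  145. ]]
```

The bar angle is the same as before the second turn (107.6° against 107.9°), so the shaft was already at its stop. The z=182 projection also matches the scene view, so the hub is seated. Handing in.

```bash
python3 -c "
from h import *
print(ctrl.job_done(), get_state()['time'])"
```

```text
the job is handed in; nothing more can be done
the job is handed in; nothing more can be done
```

The job is handed in at about 24 s. The carton is against the end stop, and the T-handle is on the shaft, turned clockwise as far as it would go. The gripper is open and clear of everything. `job_done()` gives no verdict.

**Checks that agree**
- **Carton home:** the push ended with 18 N at TCP y = -33, where I predicted -32. The last picture shows the carton at the stop plate.
- **Handle seated:** contact came at TCP z = 174.6, where I predicted 174.7. In the scene view the bar top projects within a few crop pixels of its seated height. The bar centre measures about 1.3 mm from the shaft axis, and the handle stands upright.
- **Shaft at its stop:** on a second grasp the bar would not turn any further, at over 1 N m, and it spread the jaws to 20 mm. The bar angle was 107.9° before that try and 107.6° after.

**Less certain**
- **Shaft angle:** on the first turn the bar twisted about 7° in the jaws. The cam's measured direction moved only about 52°, but that is a coarse estimate from a partly hidden rim. The bar itself turned 64°.
- **Carton side and sprung plate:** hand-picked carton-edge points were inconsistent, giving x of about 573 in one picture and 564-570 in the next. I had no direct measurement of the sprung plate, so its push-back is inferred from the cam contact and the stop.

No bystander was seen to move in the views I looked at, though I did not measure their positions after the job.

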